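# Load a can capacitor into the tester's carousel and index it one click

## Robot

A 6-joint arm with a two-finger parallel gripper is mounted at the origin on the work surface. World frame = base frame: x ahead of the robot, y to its left, z up, the work surface at z = 0. Lengths are in m, angles in rad, forces in N, time in s.
With the tool pointing down it reaches from about 0.375 to 0.9 m from the base axis. Payload 3.1 kg.
Tool frame: the origin (TCP) lies at the very end of the fingers, on their centre line; the grasp point (between the pads) lies 19 mm behind it; x points along the fingers, y is the direction in which the jaws open and shut, and the axes are right-handed (so a half turn about x gives the same grasp; the last joint's range is limited). The gripper opens to 85 mm and grips with 20 to 120 N. Pads are 22 mm wide; open, the fingers measure 114 mm over their backs; the gripper's body (76 mm by 85 mm) begins 54 mm behind the grasp point. The pads swing forward as they close: fully open they stand 13 mm farther back than shut.
Start: joints at [1.054, 0.527, 1.433, -0, 1.181, -0.178], TCP at [0.208, 0.589, 0.231] pointing down, gripper open.
Joint ranges: [-3.08, 3.08], [-0.75, 2.2], [0.22, 2.44], [-1.43, 4.57], [0, 2.65], [-2.85, 2.85]. Speed limits (rad/s): [2.79, 2.79, 3.14, 3.14, 3.14, 3.14].

## Interface

Orientations are given as a unit quaternion [x, y, z, w].
In Python, from station import sense, snapshot, camera_model, sign_off gives the robot as it stands.
- The arm moves only by the tool step_arm, never from a script. Its argument "increments" is one flat list of numbers, 5 for each row, row after row: the shift along the tool's x, y, z in units of 60 mm (1.0 is 60 mm), then the turn about the tool's x in units of 5 degrees (1.0 is 5 degrees), then the closure, from 0 (fully open) to 1 (shut). A call has exactly 5 rows; each row is the pose to reach, as a shift and turn from the pose measured when the call began, along the tool's axes at that moment; what a row does not reach only later rows make up. A row lasts 1/8 s, in which the tool goes at most 62.5 mm and 10.7 degrees, less where a joint would pass 70% of its speed; a pose out of reach is approached as far as the arm can. A call with a gripper value outside its range is refused whole. The fingers move at their own pace and stop on an object; "grip_force" is the grip in N (left out, the last holds). Time passes only in rows, so rows that repeat a pose let the fingers close, or fill a call up. It gives the time, the measured TCP pose, the force and the opening at its end, in the units of the state.
- sense(): the state, without advancing time (a new reading comes with each control period).
- snapshot(name): name is "scene" or "top" or "wrist"; returns the picture (400x640x3 uint8, blue, green, red); there is no depth.
- camera_model(name): a dict with "vertical_fov" (degrees; the focal length in pixels is half the picture's height over the tangent of half this angle, whatever the lens; pixels are square), "cx", "cy" (the principal point, pixels), "D" ([k1, k2, p1, p2, k3] as OpenCV has them; the pictures are not rectified), "R" (3x3) and "t" (3): a world point X has camera coordinates R X + t. Camera axes: x right, y down, z forward; pixel columns grow to the right and rows downward; lengths in m; the calibration is good to about 2 mm. A picture is of the moment at which its call begins: read the wrist's pose just before it. camera_model takes no time and is no camera call; for the wrist camera it gives the pose at the moment of the call.
- sign_off(): hands the job in, once; it reports no verdict.
The state is a dict: "t": time; "q": joint angles; "qd": joint speeds; "tau": joint torques, N m; "tcp_pos": TCP position; "tool_rot": TCP orientation; "force": force on the tool from outside, world axes, zero at the start; "ft_torque": the same for the moment, N m; "finger_gap": opening from 0.0 (shut) to 1.0 (fully open).
Only numpy, scipy, OpenCV 4.12 (cv2) and the standard library are available. Lean on these libraries where they do the work, as an engineer would, in place of code of your own. Each camera call takes 0.05 s, during which the arm holds its last target. There are 200 camera calls.

## Task

Take the tall can capacitor that stands on the bench and put it upright into the empty cup at the loading place (white mark, one click before the test head) of the component tester's carousel, pressing it gently past the side spring until it is fully home with the contact plate pushed all the way down. Then turn the carousel's centre knob one click clockwise, and only one, so that the capacitor stops under the test head, and let go. Do not press hard enough to damage anything, and leave the other parts alone.

Things in the scene. Friction and masses are not known exactly. Their poses are not given: they have to be found in the camera images.
- cap_center (a point): centre (half-way up) of the capacitor to load: an upright grey can, 30 mm in diameter, 104 mm tall, about 90 g, z up along the can, foot with a bevel 3 mm wide and 6 mm high; the tallest can standing loose on the bench. Keep the fingertips within its top 35 mm: when home it stands 42 to 66 mm out of its cup. It needs about 40 N of grip to be pushed in
- load_cup (a point): centre of the rim of the empty cup to load, at the loading place (white bar on the base). White plastic cup fixed on the turning wheel, 39 mm outside, 33 mm bore, 64 mm deep, rim 110 mm above the bench, 85 mm from the wheel's axis. The cup behind it on the turn is empty; the next two cups clockwise hold cans
- side_nose (a point): tip of the round-nosed spring finger (16 mm ball) on the load cup's outer side, 20 mm below the rim, 4.5 mm inside the bore. Pushing the can past it takes up to about 10 N (partly sideways), then it grips the can with 3 to 8 N of friction, so that the can does not drop by itself and stays where it is pressed to
- knob_grip (a point): point to grip on the wheel's axis, 159 mm above the bench: centre of the black bar knob, 46 mm long along this point's x, 14 mm thick along its y, 38 mm tall (139 to 177 mm above the bench). z up. The point turns with the wheel. Clicks are 60 degrees apart; it takes up to about 0.3 N m to leave a click, and past half-way the wheel pulls itself into the next
- wheel (a joint): turn of the carousel wheel, rad, 0 at the start, growing clockwise seen from above; one click is 1.047
- plate (a joint): how far the brass contact plate at the bottom of the load cup is pushed down, m: 0 free, 0.004 all the way. It yields 4 mm with 1 to 2 N, then meets a hard stop that was set by hand at an unknown height: the can is home with its foot 38 to 62 mm below the rim, found only by feel. More than about 20 N on it does harm
- carousel: fixed base of the tester's carousel, 224 mm across, origin on the bench on the wheel's axis, z up. Seen from above the loading place lies 120 degrees anticlockwise from its x axis, the test head 60 degrees: it hangs over the cup circle, 194 mm above the bench, its arm reaching outward to a post 147 mm from the axis, 234 mm tall
- cap_in1_center (a point): centre of a like can already in the cup under the test head, to be left in its cup
- cap_in2_center (a point): centre of a like can already in the cup after that, to be left in its cup
- cap_thin_center (a point): centre of a thinner loose can, 22 mm in diameter, 60 mm tall, standing on the bench; leave alone
- cap_fat_center (a point): centre of a fat short loose can, 45 mm in diameter, 52 mm tall, standing on the bench; leave alone
- screwdriver: loose screwdriver with blue handle, lying on the bench; leave alone
- transformer: loose small transformer, 62 x 48 x 30 mm, on the bench; leave alone
- heatsink: loose aluminium block, 40 x 30 x 12 mm, on the bench; leave alone

How it is judged:
By the outcome, as a careful person would: the job done as asked, in the order asked, and still so for the second after the job is handed in, with the robot touching nothing.
It also fails if it takes over 58 s, if anything falls off the work surface, if the arm or the gripper's body presses on something with over 40 N, if the wrist force passes 120 N, or if a joint passes its speed limit or range.

## Working session

There is one attempt and no reset: what is moved stays moved. The work goes in short steps, Python scripts to look and compute and a tool call to move; the robot and the scene stay as the last step left them, time stands still between calls to the robot, and variables do not carry over. Pictures are saved under pics/ and viewed, about 8 in all and at most 12, crops included, and the job is handed in when it is done.

Besides the shell and the picture viewer there is one more tool, called as name(argument=value, ...) on one line, values as JSON. step_arm: Moves the arm, as the interface text tells. Its arguments: {"type":"object","properties":{"increments":{"type":"array","items":{"type":"number"}},"grip_force":{"type":"number"}},"required":["increments"]}

```bash
ls; mkdir -p pics
cat > h.py <<'E'
import numpy as np, cv2
from station import sense, snapshot, camera_model, sign_off
def K(m):
    f=200/np.tan(np.radians(m["vertical_fov"])/2); return np.array([[f,0,m["cx"]],[0,f,m["cy"]],[0,0,1]])
def ray(m,uv):
    p=cv2.undistortPoints(np.array([[uv]],float),K(m),np.array(m["D"],float))[0,0]
    R=np.array(m["R"]);t=np.array(m["t"]); return -R.T@t, R.T@np.array([p[0],p[1],1])
def onz(m,uv,z):
    c,d=ray(m,uv); return c+d*(z-c[2])/d[2]
def proj(m,X):
    R=np.array(m["R"]);r,_=cv2.Rodrigues(R); return cv2.projectPoints(np.array(X,float).reshape(-1,3),r,np.array(m["t"],float),K(m),np.array(m["D"],float))[0][:,0]
def tri(obs):
    A=np.zeros((3,3));b=np.zeros(3)
    for m,uv in obs:
        c,d=ray(m,uv);d=d/np.linalg.norm(d);P=np.eye(3)-np.outer(d,d);A+=P;b+=P@c
    return np.linalg.solve(A,b)
E
python3 - <<'E'
from h import *
import json
s=sense();print({k:np.round(v,3).tolist() for k,v in s.items()})
ms={}
for n in("scene","top","wrist"):
    m=camera_model(n);i=snapshot(n);cv2.imwrite(f"pics/{n}0.png",i)
    ms[n]={k:np.array(v).tolist() for k,v in m.items()}
    R=np.array(m["R"]);print(n,m["vertical_fov"],m["cx"],m["cy"],np.round(-R.T@np.array(m["t"]),3),np.round(R[2],2),m["D"])
json.dump(ms,open("m0.json","w"))
E
```

```text
pics
{'t': 0.0, 'q': [1.054, 0.528, 1.434, -0.0, 1.181, -0.179], 'qd': [0.001, 0.001, -0.0, 0.001, 0.001, -0.0], 'tau': [-0.0, -44.235, -17.802, -0.0, 0.008, -0.0], 'tcp_pos': [0.207, 0.589, 0.23], 'tool_rot': [0.118, 0.697, -0.12, 0.697], 'force': [-0.701, -0.219, -0.853], 'ft_torque': [0.054, -0.003, -0.0], 'finger_gap': 1.0}
scene 48.126801076202696 320.9130752258478 196.62805771888821 [ 0.939 -0.645  0.915] [-0.37  0.58 -0.72] [0.0326445 0.        0.        0.        0.       ]
top 47.10232750457416 316.87275729538703 203.81812055322976 [0.383 0.015 1.209] [ 0.15 -0.03 -0.99] [0.0333175 0.        0.        0.        0.       ]
wrist 66.89294149533423 322.9958570456527 204.71211470117044 [0.144 0.612 0.373] [ 0.25 -0.09 -0.96] [-0.02869931  0.          0.          0.          0.        ]
```

View pics/top0.png

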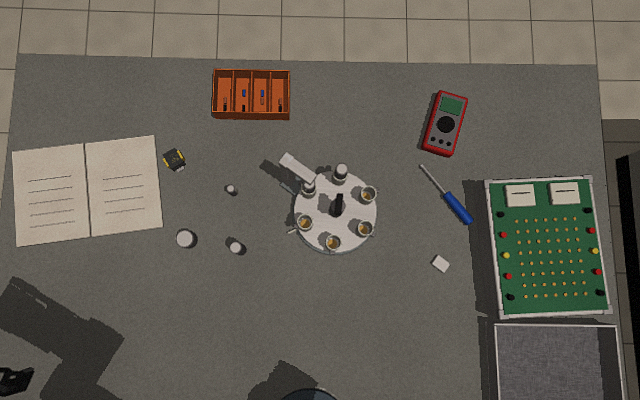

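View pics/scene0.png

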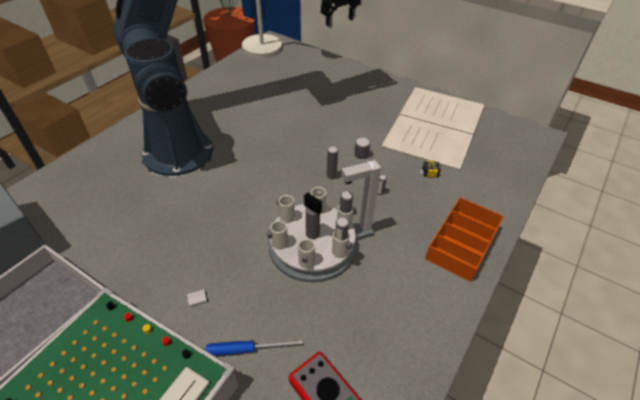

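The top view shows the carousel centred near (335,212), with the test head at upper left (post near (285,158)). The load cup is near (305,222) with the white mark at (292,232). The tall can is near (236,247), the thin one at (231,189) and the fat one at (185,239). The scene view confirms the layout, with the tall can at about (333,162). Next I'll zoom in on these.

Run:
```python
from h import *
a=cv2.imread("pics/top0.png")[145:265,220:385];b=cv2.imread("pics/scene0.png")[130:290,250:400]
a=cv2.resize(a,None,fx=5*0.95,fy=5*.95,interpolation=cv2.INTER_CUBIC)
cv2.imwrite("pics/topc.png",a)  # scale 4.75 offset 220,145
```

```text
(no output)
```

View pics/topc.png

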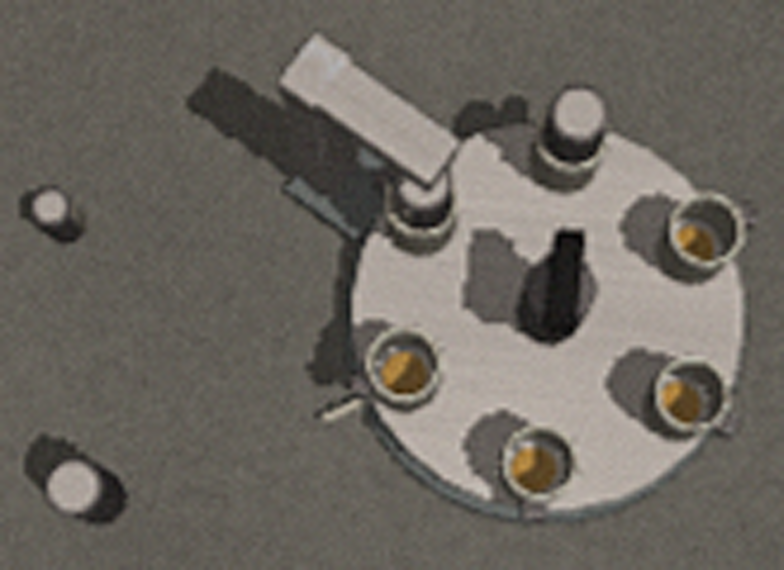

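The crop shows the load cup rim at crop (402,368), the white mark at (342,408), and the tall can's top at (75,487). The other rims are at (705,230), (690,395) and (537,463), and the knob bar runs near-vertically in the picture at about x = 568.

Run:
```python
from h import *
import json
ms=json.load(open("m0.json"));m=ms["top"]
u=lambda x,y:(220+(x+.5)/4.75-.5,145+(y+.5)/4.75-.5)
can=onz(m,u(75,487),.104);print("can",can.round(4))
cups=np.array([onz(m,u(*p),.11) for p in((402,368),(537,463),(690,395),(705,230))]);print(cups.round(4))
A=np.c_[2*cups[:,:2],np.ones(4)];s=np.linalg.lstsq(A,(cups[:,:2]**2).sum(1),rcond=None)[0];c=s[:2];print("axis",c.round(4),np.sqrt(s[2]+c@c))
d=cups[:,:2]-c;print(np.degrees(np.arctan2(d[:,1],d[:,0])))
print("white mark",np.degrees(np.arctan2(*(onz(m,u(342,408),.03)[:2]-c)[::-1])))
k1=onz(m,u(568,232),.177);print("knob end",k1,)
sm=ms["scene"]
for X in(can,can*[1,1,0],[*cups[0][:2],.11],[*c,.177]):print("scene proj",proj(sm,X))
wm=ms["wrist"];print("wrist",proj(wm,can),proj(wm,cups[0]))
from scipy.spatial.transform import Rotation as Ro
s=sense();print(Ro.from_quat(s["tool_rot"]).as_matrix().round(3))
# tool coordinates in wrist cam
R=Ro.from_quat(s["tool_rot"]).as_matrix();print("cam pos in tool",R.T@(-np.array(wm["R"]).T@np.array(wm["t"])-s["tcp_pos"]),(np.array(wm["R"])@R).round(3))
i=cv2.imread("pics/scene0.png")[120:290,240:420];cv2.imwrite("pics/sc.png",cv2.resize(i,None,fx=3.4,fy=3.4,interpolation=cv2.INTER_CUBIC))
w=cv2.imread("pics/wrist0.png");cv2.imwrite("pics/scw.png",w)
```

```text
can [0.4492 0.1788 0.104 ]
[[ 0.5102  0.0152  0.11  ]
 [ 0.4627 -0.0533  0.11  ]
 [ 0.4979 -0.131   0.11  ]
 [ 0.5831 -0.1396  0.11  ]]
axis [ 0.5479 -0.0616] 0.08558128119599696
[ 116.13733222  174.47009736 -125.73821151  -65.70365429]
white mark 114.86111784371225
knob end [ 0.56914454 -0.06393466  0.177     ]
scene proj [[332.76878158 149.86089529]]
scene proj [[331.44666548 176.87160721]]
scene proj [[318.3173973 191.7749409]]
scene proj [[313.69217406 197.76525019]]
wrist [[ 86.73552668 470.53980439]] [[ 13.59261759 523.88348511]]
[[-0.001  0.332  0.943]
 [-0.001  0.943 -0.332]
 [-1.    -0.002 -0.   ]]
cam pos in tool [-1.42258631e-01  1.36333494e-05 -6.72473295e-02] [[ 0.001  1.     0.001]
 [-0.267 -0.001  0.964]
 [ 0.964 -0.001  0.267]]
```

View pics/sc.png

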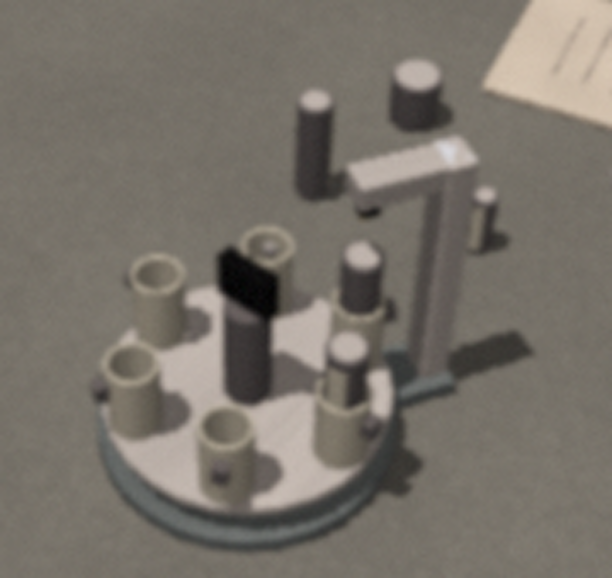

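View pics/wrist0.png

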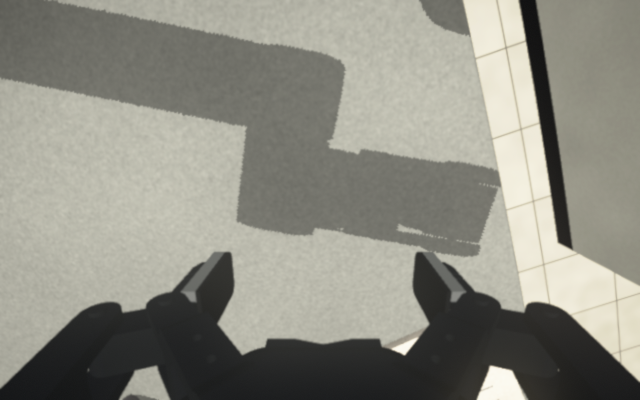

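Two views agree to about 1 px on the can top, cup rim and heights. Moving to hover above the can, keeping the tool orientation (jaw axis at about 71°, clear of head, knob and post).

step_arm(increments=[0,-0.6,0.72,0,0.3,0,-1.2,1.44,0,0.3,0,-1.8,2.16,0,0.3,0,-2.4,2.88,0,0.3,0,-3.0,3.6,0,0.3], grip_force=45)

```text
t: 0.78
tcp_pos: [0.352, 0.3459, 0.2307]
tool_rot: [0.119, 0.697, -0.12, 0.697]
force: [0.5, 0.2, -0.6]
finger_gap: 0.699
```

step_arm(increments=[0.1,-0.6,0.7,0,0.3,0.3,-1.2,1.4,0,0.3,0.5,-1.8,2.1,0,0.3,0.67,-2.09,2.45,0,0.3,0.67,-2.09,2.45,0,0.3])

```text
t: 1.4
tcp_pos: [0.4496, 0.177, 0.1899]
tool_rot: [0.12, 0.697, -0.121, 0.696]
force: [-1.2, 1.6, -0.3]
finger_gap: 0.701
```

```bash
cat >> h.py <<'E'
from scipy.spatial.transform import Rotation as Ro
def go(X):
    s=sense();R=Ro.from_quat(s["tool_rot"]).as_matrix();print("tcp",np.round(s["tcp_pos"],4),"rot y",R[:,1].round(3),"down",R[:,0].round(4),"F",np.round(s["force"],2),"T",np.round(s["ft_torque"],3),"gap",round(float(s["finger_gap"]),3),"qd",np.abs(s["qd"]).max().round(3))
    if X is not None: print("units",(R.T@(np.array(X)-s["tcp_pos"])/.06).round(3))
def wr(name):
    m=camera_model("wrist");i=snapshot("wrist");cv2.imwrite(f"pics/{name}.png",i);return m,i
E
python3 - <<'E'
from h import *
go([.4492,.1788,.073])
m,i=wr("w1")
print(proj(m,[.4492,.1788,.104]),proj(m,[.5102,.0152,.11]),proj(m,[.5479,-.0616,.177]))
E
```

```text
tcp [0.4496 0.177  0.1899] rot y [ 0.336  0.942 -0.002] down [-0.0022 -0.0017 -1.    ] F [-1.23  1.55 -0.27] T [-0.01  -0.011 -0.004] gap 0.701 qd 0.05
units [ 1.949  0.03  -0.012]
[[325.30615741 208.52392789]] [[172.7807396  333.45475607]] [[ 64.40125978 460.92155276]]
```

View pics/w1.png

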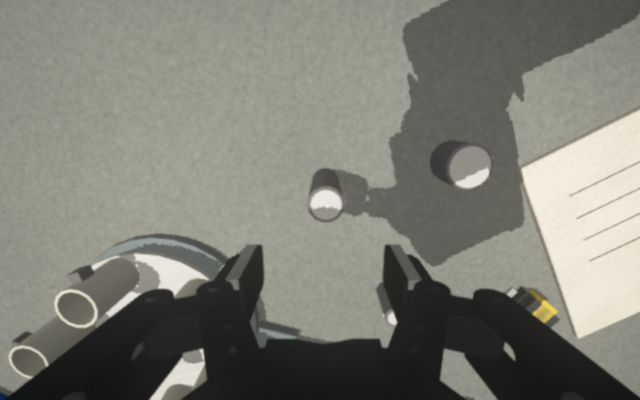

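The can's top ellipse is near (326,203), and the calibration predicted (325,208). I'll refine that by segmenting the edges.

Run:
```python
from h import *
m=camera_model("wrist");i=cv2.imread("pics/w1.png");g=cv2.cvtColor(i,cv2.COLOR_BGR2GRAY)
print(g[180:230:2,326]); print(g[206,300:352:2]);print(g[196,300:352:2])
c=i[160:240,280:380];cv2.imwrite("pics/w1c.png",cv2.resize(c,None,fx=6,fy=6,interpolation=cv2.INTER_CUBIC))
for uv in((326,202),(326,205)):print(onz(m,uv,.104))
th=np.linspace(0,2*np.pi,60);X=np.c_[.4492+.015*np.cos(th),.1788+.015*np.sin(th),.104+0*th];p=proj(m,X);print(p.min(0),p.max(0))
```

```text
[ 76  76  76 109 137 206 233 233 231 231 231 230 232 227 173 146 145 145
 147 141 105 137 156 154 159]
[158 155 154 149 138 179 225 230 230 220 223 212 194 227 227 220 205 226
 227 228 217 139 105 101 102 102]
[158 157 156 156 139 134 166 223 232 232 232 231 232 231 232 232 232 232
 229 195 136 111 109 106 101 100]
[0.44379133 0.18214905 0.104     ]
[0.44608654 0.18134011 0.104     ]
[305.22228839 191.04563372] [343.31836011 227.60869815]
```

View pics/w1c.png

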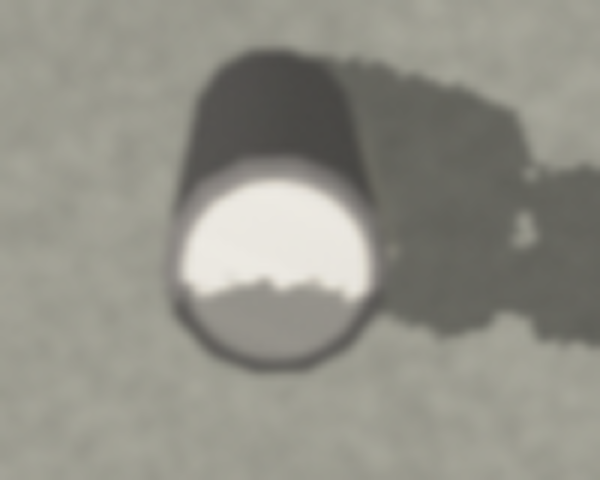

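The can outline spans u 309–343 and v 186–222, so its centre is near (326,204). That is slightly narrower than predicted, so I'll check the wrist model against the cup rims and triangulate.

Run:
```python
from h import *
import json
ms=json.load(open("m0.json"));w=camera_model("wrist")
a=[(ms["top"],(235.8,247.4)),(ms["scene"],(332.9,149.4))]
print("tri2",tri(a).round(4),"tri3",tri(a+[(w,(325.9,203.9))]).round(4))
cup=[(ms["top"],(304.63,222.47)),(ms["scene"],(318.8,192.3))];print("cup",tri(cup).round(4))
for c in((.4627,-.0533,.11),(.4979,-.131,.11)):
    th=np.linspace(0,2*np.pi,60);p=proj(w,np.c_[c[0]+.0195*np.cos(th),c[1]+.0195*np.sin(th),c[2]+0*th]);print(p.mean(0),p.min(0),p.max(0))
# measured rims: bright ring in w1
i=cv2.imread("pics/w1.png");g=cv2.cvtColor(i,cv2.COLOR_BGR2HSV)
k=((g[...,2]>205)&(np.arange(640)<130)).astype(np.uint8)
n,l,s,c=cv2.connectedComponentsWithStats(k)
for j in range(1,n):
    if s[j,4]>60:print(s[j],c[j].round(1))
```

```text
tri2 [0.449 0.178 0.106] tri3 [0.4474 0.1803 0.1025]
cup [0.5104 0.015  0.1082]
[ 78.05887655 311.20667171] [ 55.80294044 291.30424394] [ 99.90674621 330.12700889]
[ 30.10565773 364.41928235] [  9.5573893  347.06769203] [ 50.26147423 380.91936411]
[ 55 290  42  37 220] [ 75.3 307.4]
[107 293  23  23 157] [119.4 304.8]
```

Wrist model agrees to about 2 px. Descend and grip.

step_arm(increments=[0.5,0.03,-0.04,0,0.3,1.1,0.03,-0.04,0,0.3,1.6,0.03,-0.04,0,0.3,1.92,0.03,-0.04,0,0.3,1.92,0.03,-0.04,0,0.3])

```text
t: 2.08
tcp_pos: [0.4454, 0.1815, 0.0743]
tool_rot: [0.118, 0.699, -0.12, 0.695]
force: [-0.7, -0.1, -0.6]
finger_gap: 0.7
```

step_arm(increments=[0,0,0,0,0.5,0,0,0,0,0.6,0,0,0,0,0.75,0,0,0,0,0.9,0,0,0,0,1], grip_force=45)

```text
t: 2.7
tcp_pos: [0.446, 0.1815, 0.0754]
tool_rot: [0.119, 0.698, -0.12, 0.696]
force: [-0.5, 0.5, 7.0]
finger_gap: 0.337
```

Run:
```python
from h import *
go([.5102,.0152,.2])
```

```text
tcp [0.446  0.1815 0.0754] rot y [ 0.333  0.943 -0.002] down [-0.0034 -0.0012 -1.    ] F [-0.51  0.49  6.98] T [0.037 0.127 0.034] gap 0.337 qd 0.002
units [-2.077 -2.263  1.925]
```

step_arm(increments=[-0.4,0,0,0,1,-0.9,0,0,0,1,-1.5,0,0,0,1,-2.0,0,0,0,1,-2.3,0,0,0,1])

```text
t: 3.32
tcp_pos: [0.4469, 0.1817, 0.2151]
tool_rot: [0.119, 0.697, -0.12, 0.697]
force: [-0.3, 0.9, -1.5]
finger_gap: 0.339
```

step_arm(increments=[0,-0.5,0.4,0,1,0,-1.1,0.9,0,1,0,-1.7,1.4,0,1,0,-2.1,1.8,0,1,0,-2.26,1.92,0,1])

```text
t: 3.95
tcp_pos: [0.5111, 0.0138, 0.2153]
tool_rot: [0.12, 0.697, -0.121, 0.697]
force: [0.1, -0.2, -1.5]
finger_gap: 0.332
```

Run:
```python
from h import *
go([.5102,.0152,.2])
m,i=wr("w2");s=snapshot("scene");cv2.imwrite("pics/s2.png",s);t=snapshot("top");cv2.imwrite("pics/t2.png",t)
go(None)
z=lambda a:cv2.resize(a,(400,300),interpolation=cv2.INTER_CUBIC)
c=np.hstack([z(s[90:240,220:420]),z(t[160:280,240:400])])
c=np.vstack([c,np.hstack([z(i[100:400,120:520]),z(i[180:330,220:420])])]);cv2.imwrite("pics/m2.png",c)
```

```text
tcp [0.5111 0.0138 0.2153] rot y [ 0.336  0.942 -0.001] down [-1.e-04 -7.e-04 -1.e+00] F [ 0.07 -0.17 -1.49] T [0.007 0.007 0.047] gap 0.332 qd 0.161
units [ 0.255  0.018 -0.021]
tcp [0.5096 0.0158 0.215 ] rot y [ 0.334  0.943 -0.001] down [-2.1e-03  1.0e-04 -1.0e+00] F [-0.23  0.19 -1.96] T [ 0.036 -0.071  0.045] gap 0.34 qd 0.026
```

View pics/m2.png

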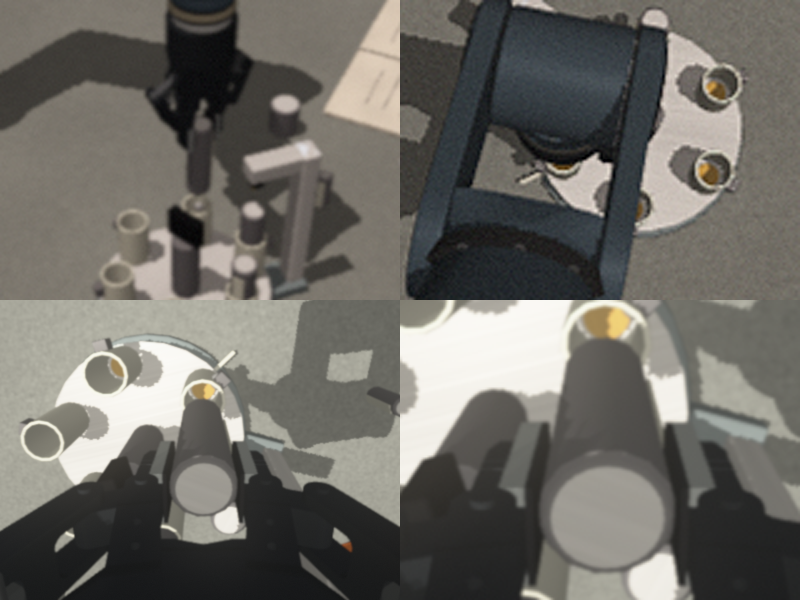

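The can is held upright between the pads. In the wrist view its foot, near (320,205), is just in front of the load cup rim, near (323,187). I'll zoom the wrist crop to measure the offset between them.

Run:
```python
from h import *
i=cv2.imread("pics/w2.png");c=i[165:320,270:375]
# cup/foot region 6x, top of can 3.? 
a=cv2.resize(i[170:235,280:365],None,fx=6,fy=6,interpolation=cv2.INTER_CUBIC)
b=cv2.resize(i[235:320,280:365],None,fx=3,fy=3,interpolation=cv2.INTER_CUBIC)
H=np.zeros((390,510+255,3),np.uint8);H[:,:510]=a;H[:255,510:]=b;cv2.imwrite("pics/w2c.png",H)
m=camera_model("wrist");s=sense();R=Ro.from_quat(s["tool_rot"]).as_matrix();T=np.array(s["tcp_pos"])
th=np.linspace(0,2*np.pi,60)
for n,c,r in(("rim out",[.5102,.0152,.11],.0195),("rim in",[.5102,.0152,.11],.0165),("can top",[T[0],T[1],T[2]+.029],.015),("can z6",[T[0],T[1],T[2]-.069],.015),("foot",[T[0],T[1],T[2]-.075],.012)):
    p=proj(m,np.array(c)+np.c_[r*np.cos(th),r*np.sin(th),0*th]);print(n,p.mean(0).round(1),p.min(0).round(1),p.max(0).round(1))
```

```text
rim out [322.8 204.4] [299.7 181.7] [345.7 226. ]
rim in [322.8 204.4] [303.2 185.2] [342.1 222.8]
can top [323.2 286.4] [287.4 253.7] [358.7 317.1]
can z6 [323.2 216.3] [302.7 196.3] [343.6 235.4]
foot [323.2 213.9] [307.2 198.3] [339.1 228.8]
```

View pics/w2c.png

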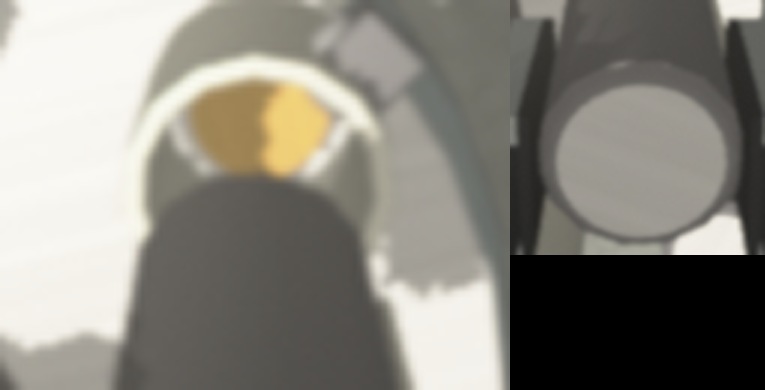

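The cup rim outer edges are at u 301–344.5 with the top at v 179, giving a centre of about (322.9,200.5). The can foot is on its prediction at (322.5,214). The cup is therefore about 3 mm nearer the robot than the TCP, consistent with the offset seen when grasping. Correct that and go down to just above the rim.

step_arm(increments=[0.1,0.005,-0.03,0,1,0.25,0.005,-0.05,0,1,0.4,0.005,-0.05,0,1,0.4,0.005,-0.05,0,1,0.4,0.005,-0.05,0,1])

```text
t: 4.72
tcp_pos: [0.5069, 0.0172, 0.1909]
tool_rot: [0.12, 0.698, -0.12, 0.696]
force: [0.2, 0.5, -1.3]
finger_gap: 0.335
```

Run:
```python
from h import *
go([.5067,.0172,.187])
m,i=wr("w3");go([.5067,.0172,.187])
a=cv2.resize(i[150:250,280:365],None,fx=6,fy=6,interpolation=cv2.INTER_CUBIC);cv2.imwrite("pics/w3c.png",a)
s=sense();T=np.array(s["tcp_pos"]);th=np.linspace(0,2*np.pi,60)
for n,c,r in(("rim out",[.5067,.0172,.11],.0195),("rim in",[.5067,.0172,.11],.0165),("can z6",[T[0],T[1],T[2]-.069],.015),("foot",[T[0],T[1],T[2]-.075],.012)):
    p=proj(m,np.array(c)+np.c_[r*np.cos(th),r*np.sin(th),0*th]);print(n,p.mean(0).round(1),p.min(0).round(1),p.max(0).round(1))
```

```text
tcp [0.5069 0.0172 0.1909] rot y [ 0.334  0.943 -0.001] down [-2.1e-03  2.0e-04 -1.0e+00] F [ 0.19  0.52 -1.34] T [0.027 0.009 0.046] gap 0.335 qd 0.007
units [ 0.066 -0.001 -0.003]
tcp [0.5071 0.0171 0.1911] rot y [ 0.334  0.943 -0.   ] down [-1.7e-03  1.0e-04 -1.0e+00] F [-0.1   0.58 -0.84] T [ 0.021 -0.048 -0.022] gap 0.337 qd 0.004
units [ 0.069 -0.001 -0.006]
rim out [323.2 211.4] [297.7 186.5] [348.3 235. ]
rim in [323.1 211.4] [301.6 190.4] [344.5 231.4]
can z6 [323.2 216.6] [302.6 196.6] [343.6 235.7]
foot [323.2 214.2] [307.1 198.6] [339.1 229.2]
```

View pics/w3c.png

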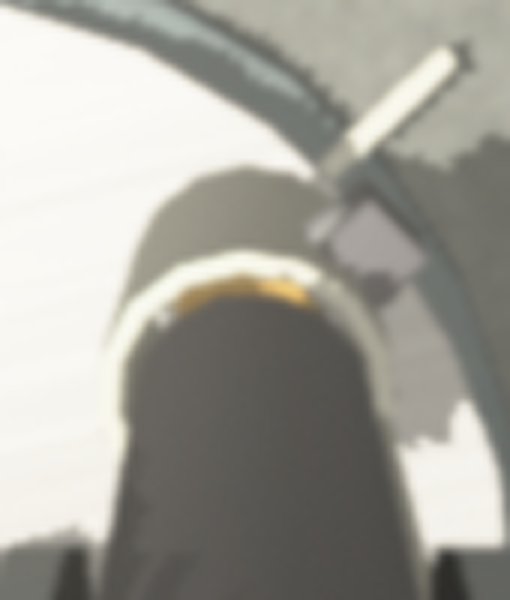

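With the arm settled, the rim top is at v≈192 where 186.5 was predicted, and its centre is at u≈321.7. My previous correction came from an image taken while the arm was still moving. The true cup is near (0.5098,0.0152), matching the original estimate. Shift back and verify.

step_arm(increments=[0.0,-0.008,0.03,0,1,0.0,-0.015,0.055,0,1,0.0,-0.015,0.055,0,1,0,-0.015,0.055,0,1,0,-0.015,0.055,0,1])

```text
t: 5.4
tcp_pos: [0.5098, 0.0152, 0.1911]
tool_rot: [0.12, 0.698, -0.12, 0.696]
force: [0.4, -1.0, -0.6]
finger_gap: 0.333
```

Run:
```python
from h import *
go([.5098,.0152,.187])
m,i=wr("w4");s=sense();T=np.array(s["tcp_pos"]);th=np.linspace(0,2*np.pi,60)
for n,c,r in(("rim out",[.5098,.0152,.11],.0195),("rim in",[.5098,.0152,.11],.0165),("foot",[T[0],T[1],T[2]-.075],.012)):
    p=proj(m,np.array(c)+np.c_[r*np.cos(th),r*np.sin(th),0*th]);print(n,p.mean(0).round(1),p.min(0).round(1),p.max(0).round(1))
print([tuple(x) for x in i[176:206,322].tolist()])
print([int(sum(x)/3) for x in i[206,288:360].tolist()])
```

```text
tcp [0.5098 0.0152 0.1911] rot y [ 0.334  0.943 -0.   ] down [-1.8e-03  1.0e-04 -1.0e+00] F [ 0.37 -0.95 -0.56] T [-0.032 -0.026  0.047] gap 0.333 qd 0.002
units [ 0.069  0.    -0.   ]
rim out [323.3 211.5] [297.9 186.7] [348.4 235.1]
rim in [323.3 211.6] [301.7 190.5] [344.5 231.6]
foot [323.2 213.9] [307.2 198.3] [339.1 228.8]
[(126, 140, 142), (126, 139, 141), (125, 139, 141), (125, 138, 141), (125, 138, 140), (125, 138, 140), (124, 137, 140), (124, 137, 140), (123, 136, 139), (124, 138, 140), (136, 151, 153), (180, 199, 201), (227, 240, 241), (235, 246, 247), (221, 237, 240), (159, 189, 202), (101, 143, 165), (85, 132, 158), (84, 132, 158), (84, 133, 159), (88, 139, 167), (88, 137, 164), (86, 123, 144), (85, 102, 113), (85, 92, 96), (85, 89, 92), (85, 90, 92), (85, 89, 92), (85, 89, 92), (84, 88, 91)]
[245, 245, 246, 246, 246, 246, 246, 246, 245, 242, 242, 243, 234, 198, 143, 120, 117, 113, 106, 101, 99, 97, 97, 96, 96, 95, 95, 94, 93, 92, 91, 91, 90, 89, 88, 88, 87, 86, 85, 85, 84, 83, 83, 82, 82, 82, 81, 82, 86, 93, 104, 111, 112, 114, 127, 147, 159, 158, 157, 157, 157, 157, 157, 157, 156, 157, 157, 156, 147, 129, 114, 110]
```

Rim and foot edges match prediction within 0.5 px. Insert gently.

step_arm(increments=[0.08,0,0,0,1,0.16,0,0,0,1,0.24,0,0,0,1,0.32,0,0,0,1,0.35,0,0,0,1])

```text
t: 6.08
tcp_pos: [0.5095, 0.0152, 0.1696]
tool_rot: [0.12, 0.698, -0.12, 0.696]
force: [-0.6, -0.1, -1.0]
finger_gap: 0.335
```

step_arm(increments=[0.05,0,0,0,1,0.1,0,0,0,1,0.15,0,0,0,1,0.2,0,0,0,1,0.25,0,0,0,1], grip_force=50)

```text
t: 6.7
tcp_pos: [0.5103, 0.0147, 0.1557]
tool_rot: [0.119, 0.697, -0.12, 0.697]
force: [-1.2, -1.9, 7.0]
finger_gap: 0.337
```

```bash
python3 -c "
from h import *
go([.5098,.0152,.15])"
```

```text
tcp [0.5103 0.0147 0.1557] rot y [ 0.333  0.943 -0.001] down [-5.0e-04 -1.1e-03 -1.0e+00] F [-1.22 -1.88  7.02] T [-0.408  0.21   0.037] gap 0.337 qd 0.059
units [ 0.094  0.006 -0.011]
```

step_arm(increments=[0.025,0,0,0,1,0.05,0,0,0,1,0.075,0,0,0,1,0.1,0,0,0,1,0.12,0,0,0,1])

```text
t: 7.32
tcp_pos: [0.5104, 0.0144, 0.1492]
tool_rot: [0.119, 0.697, -0.12, 0.697]
force: [-1.8, -0.7, 7.3]
finger_gap: 0.336
```

step_arm(increments=[0.015,0,0,0,1,0.03,0,0,0,1,0.045,0,0,0,1,0.06,0,0,0,1,0.06,0,0,0,1])

```text
t: 7.95
tcp_pos: [0.5102, 0.0143, 0.146]
tool_rot: [0.119, 0.697, -0.12, 0.697]
force: [-1.4, 0.3, 5.1]
finger_gap: 0.338
```

step_arm(increments=[0.015,0,0,0,1,0.03,0,0,0,1,0.045,0,0,0,1,0.06,0,0,0,1,0.06,0,0,0,1])

```text
t: 8.57
tcp_pos: [0.5101, 0.0143, 0.1428]
tool_rot: [0.119, 0.697, -0.12, 0.697]
force: [-0.7, -1.8, 4.9]
finger_gap: 0.336
```

step_arm(increments=[0.015,0,0,0,1,0.03,0,0,0,1,0.045,0,0,0,1,0.06,0,0,0,1,0.06,0,0,0,1])

```text
t: 9.2
tcp_pos: [0.5101, 0.0142, 0.1396]
tool_rot: [0.119, 0.697, -0.12, 0.697]
force: [-0.7, -0.7, 4.7]
finger_gap: 0.335
```

step_arm(increments=[0.015,0,0,0,1,0.03,0,0,0,1,0.045,0,0,0,1,0.06,0,0,0,1,0.06,0,0,0,1])

```text
t: 9.82
tcp_pos: [0.5101, 0.0141, 0.1365]
tool_rot: [0.118, 0.697, -0.12, 0.697]
force: [-1.0, -1.1, 5.2]
finger_gap: 0.335
```

step_arm(increments=[0.015,0,0,0,1,0.03,0,0,0,1,0.045,0,0,0,1,0.06,0,0,0,1,0.06,0,0,0,1])

```text
t: 10.45
tcp_pos: [0.5101, 0.0141, 0.1333]
tool_rot: [0.118, 0.697, -0.12, 0.697]
force: [-1.3, -0.8, 5.3]
finger_gap: 0.335
```

step_arm(increments=[0.015,0,0,0,1,0.03,0,0,0,1,0.04,0,0,0,1,0.04,0,0,0,1,0.04,0,0,0,1])

```text
t: 11.08
tcp_pos: [0.5102, 0.0141, 0.1314]
tool_rot: [0.118, 0.697, -0.12, 0.697]
force: [-1.6, -0.0, 5.8]
finger_gap: 0.338
```

step_arm(increments=[0.01,0,0,0,1,0.02,0,0,0,1,0.03,0,0,0,1,0.035,0,0,0,1,0.035,0,0,0,1])

```text
t: 11.7
tcp_pos: [0.5102, 0.0141, 0.13]
tool_rot: [0.118, 0.696, -0.12, 0.697]
force: [-1.4, -1.1, 7.8]
finger_gap: 0.336
```

step_arm(increments=[0.01,0,0,0,1,0.02,0,0,0,1,0.03,0,0,0,1,0.03,0,0,0,1,0.03,0,0,0,1])

```text
t: 12.32
tcp_pos: [0.5102, 0.014, 0.1289]
tool_rot: [0.118, 0.696, -0.12, 0.698]
force: [-1.7, -1.0, 8.3]
finger_gap: 0.338
```

step_arm(increments=[0.01,0,0,0,1,0.02,0,0,0,1,0.03,0,0,0,1,0.03,0,0,0,1,0.03,0,0,0,1])

```text
t: 12.95
tcp_pos: [0.5102, 0.014, 0.1278]
tool_rot: [0.118, 0.696, -0.12, 0.698]
force: [-1.8, -0.2, 8.4]
finger_gap: 0.335
```

```bash
python3 -c "
from h import *
go([.5098,.0152,.12]);snapshot('scene');go(None);snapshot('scene');go(None)"
```

```text
tcp [0.5102 0.014  0.1278] rot y [ 0.332  0.943 -0.002] down [ 0.0015 -0.0027 -1.    ] F [-1.83 -0.17  8.42] T [-0.079  0.375  0.017] gap 0.335 qd 0.001
units [ 0.129  0.016 -0.014]
tcp [0.5103 0.014  0.1278] rot y [ 0.332  0.943 -0.002] down [ 0.0015 -0.0027 -1.    ] F [-1.05 -0.53  7.6 ] T [-0.115  0.383 -0.013] gap 0.335 qd 0.002
tcp [0.5102 0.014  0.1278] rot y [ 0.332  0.943 -0.002] down [ 0.0015 -0.0028 -1.    ] F [-2.16 -0.94  7.83] T [-0.047  0.435  0.037] gap 0.332 qd 0.001
```

step_arm(increments=[0.01,0,0,0,1,0.02,0,0,0,1,0.03,0,0,0,1,0.03,0,0,0,1,0.03,0,0,0,1])

```text
t: 13.68
tcp_pos: [0.5103, 0.014, 0.1269]
tool_rot: [0.118, 0.696, -0.12, 0.698]
force: [-2.5, -0.4, 9.4]
finger_gap: 0.335
```

step_arm(increments=[0.01,0,0,0,1,0.02,0,0,0,1,0.03,0,0,0,1,0.03,0,0,0,1,0.03,0,0,0,1])

```text
t: 14.3
tcp_pos: [0.5104, 0.014, 0.1268]
tool_rot: [0.118, 0.696, -0.12, 0.698]
force: [-3.7, -0.0, 14.5]
finger_gap: 0.337
```

Hard stop felt: 5 N rise within 0.1 mm, about 14.5 N total including side friction. Release while keeping the light downward bias.

step_arm(increments=[0.03,0,0,0,0.6,0.03,0,0,0,0.5,0.03,0,0,0,0.4,0.03,0,0,0,0.4,0.03,0,0,0,0.4])

```text
t: 14.92
tcp_pos: [0.5104, 0.014, 0.1248]
tool_rot: [0.118, 0.696, -0.12, 0.698]
force: [0.2, -0.6, 0.3]
finger_gap: 0.599
```

step_arm(increments=[-0.3,0,0,0,0.4,-0.8,0,0,0,0.4,-1.2,0,0,0,0.4,-1.5,0,0,0,0.7,-1.5,0,0,0,1])

```text
t: 15.55
tcp_pos: [0.5111, 0.0142, 0.216]
tool_rot: [0.118, 0.695, -0.12, 0.699]
force: [0.3, 0.4, -0.1]
finger_gap: 0.179
```

Run:
```python
from h import *
go([.5098,.0152,.16])
m,i=wr("w5");s=snapshot("scene");cv2.imwrite("pics/s5.png",s);go([.5479,-.0616,.16])
a=cv2.resize(i,(560,350),interpolation=cv2.INTER_AREA);b=cv2.resize(s[150:290,260:400],(350,350),interpolation=cv2.INTER_CUBIC)
z=np.zeros((600,700,3),np.uint8);z[:350,:560]=a;z[350:,:250]=cv2.resize(b,(250,250));cv2.imwrite("pics/m5.png",z)
th=np.linspace(0,2*np.pi,60)
print("knob ctr top",proj(m,[.5479,-.0616,.177]),"can top .156",proj(m,[.5098,.0152,.156]))
```

```text
tcp [0.5111 0.0142 0.216 ] rot y [ 0.332  0.943 -0.001] down [ 0.0059 -0.0036 -1.    ] F [ 0.27  0.4  -0.09] T [0.018 0.006 0.013] gap 0.179 qd 0.031
units [ 0.933  0.011 -0.032]
tcp [0.5097 0.0144 0.2143] rot y [ 0.332  0.943 -0.002] down [ 0.0018 -0.0028 -1.    ] F [ 0.76 -0.25 -0.9 ] T [-0.036 -0.021  0.005] gap 0.013 qd 0.013
units [ 0.91  -0.981  1.018]
knob ctr top [[237.97828732 310.77367345]] can top .156 [[323.99005063 217.30397564]]
```

View pics/m5.png

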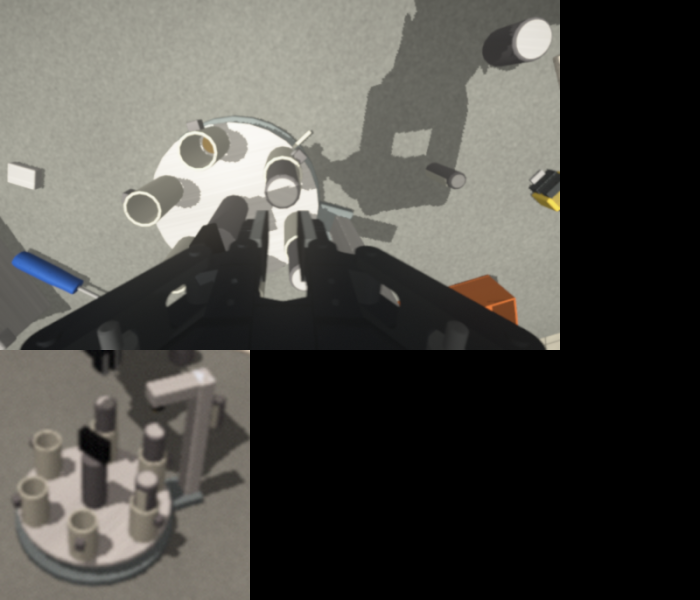

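The can stands upright in the cup and the other parts are undisturbed. The fingers are shut right above it, so I'll press its top lightly to confirm that opening the jaws didn't lift it.

step_arm(increments=[0.3,0,0,0,1,0.6,0,0,0,1,0.8,0,0,0,1,0.9,0,0,0,1,0.9,0,0,0,1])

```text
t: 16.27
tcp_pos: [0.5096, 0.0142, 0.1598]
tool_rot: [0.118, 0.697, -0.12, 0.697]
force: [-0.1, -0.1, 0.8]
finger_gap: -0.001
```

step_arm(increments=[0.02,0,0,0,1,0.04,0,0,0,1,0.06,0,0,0,1,0.07,0,0,0,1,0.07,0,0,0,1])

```text
t: 16.9
tcp_pos: [0.5096, 0.0142, 0.1558]
tool_rot: [0.118, 0.697, -0.12, 0.697]
force: [-0.5, 0.6, 1.0]
finger_gap: -0.003
```

step_arm(increments=[0.015,0,0,0,1,0.03,0,0,0,1,0.04,0,0,0,1,0.04,0,0,0,1,0.04,0,0,0,1])

```text
t: 17.52
tcp_pos: [0.5099, 0.0143, 0.1555]
tool_rot: [0.118, 0.696, -0.12, 0.698]
force: [-3.1, 1.5, 15.6]
finger_gap: 0.001
```

Contact at 0.1556 and then rigid, reaching 15.6 N within 0.3 mm, so it is home. Retract and work out the knob.

step_arm(increments=[-0.3,0,0,0,1,-0.8,0,0,0,0.8,-1.3,0,0,0,0.6,-1.5,0,0,0,0.5,-1.5,0,0,0,0.5])

```text
t: 18.15
tcp_pos: [0.5099, 0.0145, 0.2458]
tool_rot: [0.118, 0.696, -0.12, 0.698]
force: [-0.1, -0.4, -0.1]
finger_gap: 0.5
```

Run:
```python
from h import *
import json
ms=json.load(open("m0.json"))
for n,f,box in(("top","pics/top0.png",(185,225,325,350)),("scene","pics/scene0.png",(188,218,300,325))):
    g=cv2.imread(f).max(2);y0,y1,x0,x1=box
    k=(g[y0:y1,x0:x1]<34).astype(np.uint8);N,l,s,c=cv2.connectedComponentsWithStats(k);j=1+s[1:,4].argmax()
    p=np.argwhere(l==j)[:,::-1]+[x0,y0];h=cv2.convexHull(p.astype(np.int32));r=cv2.approxPolyDP(h,1.2,True)[:,0];print(n,s[j],r.tolist())
    for q in r:print("   z.177",onz(ms[n],q,.177)[:2].round(4),"z.139",onz(ms[n],q,.139)[:2].round(4))
print("head inner end z.21",[onz(ms["top"],(220+x/4.75,145+y/4.75),.21)[:2].round(3) for x,y in((455,150),(432,185))])
go([.5479,-.0616,.215]);print(np.round(sense()["q"],2))
m,i=wr("w6");print("knob wrist",proj(m,[[.5479,-.0616,.177]]))
```

```text
top [  5   9  13  23 136] [[341, 194], [340, 214], [333, 216], [330, 214], [337, 194]]
   z.177 [ 0.5679 -0.0681] z.139 [ 0.5747 -0.0712]
   z.177 [ 0.5217 -0.0658] z.139 [ 0.5269 -0.0687]
   z.177 [ 0.517  -0.0498] z.139 [ 0.5219 -0.0522]
   z.177 [ 0.5215 -0.043 ] z.139 [ 0.5266 -0.0452]
   z.177 [ 0.5678 -0.0589] z.139 [ 0.5746 -0.0617]
scene [  5   6  16  21 208] [[318, 214], [305, 204], [306, 194], [320, 201], [320, 211]]
   z.177 [ 0.5835 -0.097 ] z.139 [ 0.5651 -0.0687]
   z.177 [ 0.5427 -0.0886] z.139 [ 0.5223 -0.0599]
   z.177 [ 0.5267 -0.0617] z.139 [ 0.5054 -0.0317]
   z.177 [ 0.5653 -0.0618] z.139 [ 0.5461 -0.0318]
   z.177 [ 0.5822 -0.0871] z.139 [ 0.5638 -0.0583]
head inner end z.21 [array([ 0.601, -0.009]), array([0.584, 0.001])]
tcp [0.5099 0.0145 0.2458] rot y [ 0.332  0.943 -0.002] down [ 0.0036 -0.0031 -1.    ] F [-0.12 -0.42 -0.08] T [ 0.029 -0.036  0.034] gap 0.5 qd 0.028
units [ 0.519 -0.986  1.017]
[-0.19  0.35  1.7  -0.    1.08 -1.42]
knob wrist [[248.30995272 289.43937865]]
```

step_arm(increments=[0,-0.3,0.3,-0.7,0.5,0,-0.7,0.7,-1.6,0.5,0,-0.99,1.01,-2.5,0.5,0.1,-0.99,1.01,-3.2,0.5,0.18,-0.99,1.01,-3.2,0.5])

```text
t: 18.82
tcp_pos: [0.5457, -0.0616, 0.2324]
tool_rot: [0.021, 0.707, -0.022, 0.706]
force: [-0.4, 0.3, 0.1]
finger_gap: 0.497
```

step_arm(increments=[0,0,0,0,0.5,0,0,0,0,0.5,0,0,0,0,0.5,0,0,0,0,0.5,0,0,0,0,0.5])

```text
t: 19.45
tcp_pos: [0.5458, -0.0615, 0.2326]
tool_rot: [0.021, 0.707, -0.022, 0.706]
force: [0.6, 0.4, -0.9]
finger_gap: 0.498
```

Run:
```python
from h import *
go([.5475,-.062,.15])
m,i=wr("w7");go(None)
a=np.radians(-3.5);ex=np.array([np.cos(a),np.sin(a)]);ey=np.array([-ex[1],ex[0]])
X=[[*(np.array([.5475,-.062])+sx*.023*ex+sy*.007*ey),.177] for sx,sy in((-1,-1),(-1,1),(1,1),(1,-1))]
print("pred corners",proj(m,X).round(1).tolist())
g=i.max(2)
for v in range(180,270,6):
    r=np.where(g[v,290:360]<45)[0]; print(v,(r.min()+290,r.max()+290,len(r)) if len(r) else None)
cv2.imwrite("pics/w7c.png",cv2.resize(i[150:300,220:420],None,fx=4,fy=4,interpolation=cv2.INTER_CUBIC))
```

```text
tcp [ 0.5458 -0.0615  0.2326] rot y [ 0.061  0.998 -0.002] down [-0.0015 -0.0017 -1.    ] F [ 0.57  0.45 -0.87] T [ 0.014 -0.038  0.013] gap 0.498 qd 0.002
units [ 1.377 -0.004  0.03 ]
tcp [ 0.5458 -0.0615  0.2326] rot y [ 0.061  0.998 -0.002] down [-0.0016 -0.0016 -1.    ] F [0.32 0.18 0.11] T [-0.013 -0.024  0.023] gap 0.499 qd 0.003
pred corners [[312.4, 191.9], [333.3, 191.9], [332.7, 254.9], [313.0, 254.9]]
180 None
186 None
192 None
198 None
204 None
210 None
216 None
222 None
228 None
234 None
240 None
246 None
252 None
258 None
264 None
```

Run:
```python
from h import *
g=cv2.cvtColor(cv2.imread("pics/w7.png"),cv2.COLOR_BGR2GRAY)
for v in (170,180,190,200,215,230,245,255):print(v,g[v,296:352:2])
print(g[170:280:3,323])
```

```text
170 [238 238 238 238 238 238 238 238 230 189 137 111 103 101 100 106 138 183
 227 237 237 237 237 237 237 237 236 237]
180 [237 237 237 237 237 206 111 101 100  84  70  69  70  70  69  69  70  77
  87  87  91 137 157 158 158 157 157 157]
190 [237 238 238 233 151 110 151 163 118  71  71  71  71  70  70  70  69  68
  82 102  93  86 125 155 156 157 157 156]
200 [236 236 208 158 160 160 159 154  96  71  72  71  70  71  69  69  68  66
  86 103 103 103 103 116 154 157 158 158]
215 [234 234 233 209 154 153 153 147  84  66  67  65  66  65  65  65  64  64
  91 101 101 101 114 147 154 154 155 155]
230 [239 239 239 239 239 239 239 219  89  57  56  57  57  56  56  57  56 114
 233 239 239 212 157 157 156 156 157 157]
245 [235 235 235 235 234 219 164 115  56  54  53  54  54  54  54  54  53  94
 137 200 228 229 235 236 236 236 236 237]
255 [235 235 234 222 154 144 146 145 143 141 139 136 132 130 127 123 120 117
 115 113 131 153 154 154 154 154 158 213]
[100  97  96  79  67  67  66  71  72  71  70  69  67  67  66  66  64  64
  60  57  56  56  56  54  55  54  54  99 128 128 127 137 227  83  80  79
  79]
```

step_arm(increments=[0.4,-0.01,0,0.15,0.5,0.8,-0.01,0,0.15,0.5,1.15,-0.01,0,0.15,0.5,1.37,-0.01,0,0.15,0.5,1.37,-0.01,0,0.15,0.5])

```text
t: 20.12
tcp_pos: [0.5452, -0.0622, 0.1496]
tool_rot: [0.026, 0.708, -0.027, 0.705]
force: [-0.1, -0.1, 0.2]
finger_gap: 0.5
```

step_arm(increments=[0,0,0,0,0.6,0,0,0,0,0.75,0,0,0,0,0.9,0,0,0,0,1,0,0,0,0,1], grip_force=80)

```text
t: 20.75
tcp_pos: [0.5456, -0.063, 0.1506]
tool_rot: [0.025, 0.707, -0.027, 0.706]
force: [-0.8, -3.3, 4.6]
finger_gap: 0.147
```

```bash
python3 -c "
from h import *
go([.5479,-.0616,.15])"
```

```text
tcp [ 0.5456 -0.063   0.1506] rot y [ 0.074  0.997 -0.003] down [-0.002  -0.0024 -1.    ] F [-0.8  -3.25  4.55] T [-0.507  0.257 -0.145] gap 0.147 qd 0.003
units [0.01  0.025 0.037]
```

step_arm(increments=[0,0,0,1,1,0,0,0,2.2,1,0,0,0,3.5,1,0,0,0,4.8,1,0,0,0,6,1])

```text
t: 21.38
tcp_pos: [0.5455, -0.0634, 0.1506]
tool_rot: [0.207, 0.676, -0.21, 0.675]
force: [-2.1, -3.2, 3.6]
finger_gap: 0.15
```

```bash
python3 -c "
from h import *
go(None);s=sense();y=Ro.from_quat(s['tool_rot']).as_matrix()[:,1];print('yaw',np.degrees(np.arctan2(y[1],y[0])))"
```

```text
tcp [ 0.5455 -0.0634  0.1506] rot y [ 0.564  0.826 -0.004] down [-0.0024 -0.0033 -1.    ] F [-2.07 -3.22  3.65] T [-0.135  0.314  0.299] gap 0.15 qd 0.83
yaw 55.64540240115745
```

step_arm(increments=[0,0,0,1.3,1,0,0,0,2.6,1,0,0,0,3.9,1,0,0,0,5.2,1,0,0,0,6,1])

```text
t: 22.0
tcp_pos: [0.5451, -0.0637, 0.1506]
tool_rot: [0.376, 0.598, -0.379, 0.598]
force: [-1.9, -3.0, -0.6]
finger_gap: 0.147
```

step_arm(increments=[0,0,0,0.2,1,0,0,0,0.2,1,0,0,0,0.2,1,0,0,0,0.2,1,0,0,0,0.2,1])

```text
t: 22.62
tcp_pos: [0.5451, -0.0637, 0.1507]
tool_rot: [0.381, 0.595, -0.384, 0.595]
force: [-0.8, -1.8, 0.8]
finger_gap: 0.151
```

```bash
python3 -c "
from h import *
go(None);s=sense();y=Ro.from_quat(s['tool_rot']).as_matrix()[:,1];print('yaw',np.degrees(np.arctan2(y[1],y[0])))"
```

```text
tcp [ 0.5451 -0.0637  0.1507] rot y [ 0.91   0.415 -0.004] down [-0.0029 -0.0036 -1.    ] F [-0.76 -1.77  0.77] T [-0.034 -0.013 -0.049] gap 0.151 qd 0.002
yaw 24.514865981941867
```

Rotated 61° with near-zero torque, so it is in the click. Open, rise, and look.

step_arm(increments=[0,0,0,0,0.8,0,0,0,0,0.7,0,0,0,0,0.6,0,0,0,0,0.5,0,0,0,0,0.5])

```text
t: 23.25
tcp_pos: [0.5452, -0.0637, 0.1507]
tool_rot: [0.381, 0.595, -0.384, 0.595]
force: [0.5, 0.2, -0.5]
finger_gap: 0.496
```

step_arm(increments=[-0.3,0,0,0,0.5,-0.8,0,0,0,0.5,-1.3,0,0,0,0.5,-1.8,0,0,0,0.5,-2,0,0,0,0.5])

```text
t: 23.88
tcp_pos: [0.5463, -0.0635, 0.2725]
tool_rot: [0.381, 0.594, -0.384, 0.596]
force: [0.2, 0.4, -0.3]
finger_gap: 0.5
```

step_arm(increments=[0,0,-0.8,0,0.5,0,0,-1.6,0,0.5,0,0,-2.4,0,0.5,0,0,-2.8,0,0.5,0,0,-2.8,0,0.5])

```text
t: 24.5
tcp_pos: [0.4751, 0.0907, 0.2711]
tool_rot: [0.38, 0.595, -0.383, 0.596]
force: [1.5, -0.4, 0.2]
finger_gap: 0.498
```

Run:
```python
from h import *
go(None)
t=snapshot("top");s=snapshot("scene");cv2.imwrite("pics/t8.png",t);cv2.imwrite("pics/s8.png",s)
z=lambda a:cv2.resize(a,(400,300),interpolation=cv2.INTER_CUBIC)
cv2.imwrite("pics/m8.png",np.vstack([np.hstack([z(t[145:265,220:380]),z(s[150:285,240:420])]),np.hstack([z(t),z(s)])]))
```

```text
tcp [0.4751 0.0907 0.2711] rot y [ 0.909  0.418 -0.003] down [-0.0016 -0.0045 -1.    ] F [ 1.55 -0.43  0.2 ] T [-0.044 -0.007  0.01 ] gap 0.498 qd 0.04
```

View pics/m8.png

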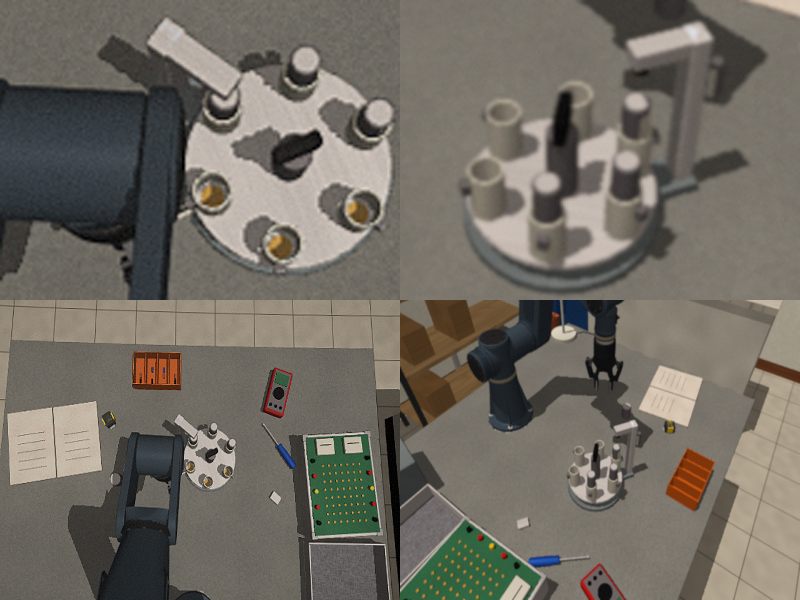

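The capacitor is now under the test head, with the two earlier cans one click further on and an empty cup at the loading place. The other parts are where they were, and the robot touches nothing.

```bash
python3 -c "
from h import *
go(None);print(sign_off())"
```

```text
tcp [0.4768 0.0891 0.2714] rot y [ 0.91   0.415 -0.002] down [ 2.0e-04 -5.1e-03 -1.0e+00] F [-0.64  0.32 -0.15] T [-0.037 -0.     0.006] gap 0.501 qd 0.019
the job is handed in; nothing more can be done
None
```

The capacitor is upright and fully home in the load cup. I turned the carousel one click clockwise, so the can now stands under the test head, and handed the job in at about 24.6 s of the 58 s allowed.

- **Insertion:** I lowered the can past the side spring at about 7 N until it met the hard stop. The foot was then about 58 mm below the rim, and the total force was 14.5 N, side friction included.
- **Check after letting go:** a light press on the can's top met a rigid stop within 0.3 mm at 15.6 N. It had not lifted, so I take the plate to be fully down; the plate itself was not measured.
- **Knob:** I turned it about 61° (one click is 60°). The remaining torque before release was only about 0.05 N m, and I opened the fingers and moved clear.
- **Last pictures:** the loaded can is under the head, the two earlier cans are one click further on, and an empty cup is at the loading place. The carousel surroundings look undisturbed; in those views the arm partly hides the thin and fat cans.

**One disagreement:** a wrist picture taken while the arm was still settling suggested the cup was 3 mm off. A second picture with the arm at rest showed that was wrong, and I undid the shift before inserting.

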